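Put the mixed shop stock back in its trays

ROBOT

A 6-joint arm with a two-finger parallel gripper is mounted at the origin on the work surface. World frame = base frame: x ahead of the robot, y to its left, z up, the work surface at z = 0. Lengths are in mm, angles in degrees, forces in N, time in s.
With the tool pointing down it reaches from about 350 to 850 mm from the base axis. Payload 8.1 kg.
Tool frame: the origin (TCP) lies at the very end of the fingers, on their centre line; the grasp point (between the pads) lies 19 mm behind it; z points along the fingers, y is the line along which they close (so a half turn about z gives the same grasp; the last joint's range is limited). The gripper opens to 85 mm and grips with 20 to 120 N. Pads are 22 mm wide; open, the fingers measure 114 mm over their backs; the gripper's body (76 mm by 85 mm) begins 54 mm behind the grasp point. The pads swing forward as they close: fully open they stand 13 mm farther back than shut.
Start: joints at [-81.956, 7.471, 85.268, -0, 87.261, -4.893], TCP at [134.352, -584.769, 231.292] pointing down, gripper open.
Joint ranges: [-169.43, 169.43], [-51.17, 129.36], [1.28, 143.12], [-76.62, 256.62], [0, 156.53], [-152.29, 152.29]. Speed limits (degrees/s): [136.94, 136.94, 159.86, 180, 180, 180].

INTERFACE

Orientations are given as [roll, pitch, yaw] about the fixed x, y, z axes, in that order (R = Rz(yaw) Ry(pitch) Rx(roll)).
In Python, from bench import * gives the robot as it stands.
- The arm moves only by the tool play_rows, never from a script. Its argument "increments" is a list of rows, each a list of 3 entries, a list of its own where there are three numbers: the gripper's target within -1 to 1 (fully open at 1, half-way at 0, shut at -1), then the shift along the tool's x, y, z in mm, then the turn about the tool's z in rad. A call has 1 to 12 rows; each row shifts and turns the commanded pose from where the row before left it, along the tool's axes as they then stand; what a row does not reach is not made up. A row lasts 1/12 s, in which the tool goes at most 41.7 mm and 7.16 degrees, less where a joint would pass 70% of its speed; a pose out of reach is approached as far as the arm can. A call is refused whole if a number of a shift passes 41.7 or a number of a turn 0.125, either way. A call with a gripper value outside its range is refused whole. The fingers move at their own pace and stop on an object; "force" is the grip in N (left out, the last holds). Time passes only in rows, so rows that do not move let the fingers close. It gives the time, the measured TCP pose, the force, the opening and the grip force at its end, in the units of the state.
- sense(): the state, without advancing time (a new reading comes with each control period).
- snapshot(name): name is "scene" or "top"; returns a dict with "color" (384x512x3 uint8, red, green, blue), "intrinsics" (3x3 intrinsics, pixels), "world_from_camera" (4x4, takes a point from camera to world coordinates). Camera axes: x right, y down, z forward; pixel columns grow to the right and rows downward; lengths in mm; the calibration is good to about 2 mm. A picture is of the moment at which its call begins. There is no depth.
- hand_in(): hands the job in; it is judged then, once.
Trained networks look in a picture, given as the dict that the camera call returned (one of the last four; its "shot" number tells which), for a name from the list of things; names that differ only in an ending like _2 or _b are one class to them, and where a whole thing is asked for, a point or a joint stands for the part that bears it (a point fixed in the world has none). Each returns a list of dicts, best first, with "p" (0 to 1); they miss things now and then, are a little off and sometimes report something else, mostly with a low value. They report only what shows in the picture. A call takes as long as a camera call. They do not tell look-alikes from the thing itself.
- find_in(query, picture): "xyz" ([x, y, z] in mm, in the coordinates of the camera as it stood for that picture, good to about 4 mm: the middle of the surface that is visible of it).
- regions_of(query, picture): "mask" (384x512 bool, what is visible of it).
- pinpoint(query, picture): "xyz" ([x, y, z] in mm, in the coordinates of the camera as it stood for that picture, good to about 4 mm: a listed point, or the origin of a listed thing).
The state is a dict: "time": time; "joint_pos": joint angles; "qd": joint speeds; "joint_efforts": joint torques, N m; "tool_pos": TCP position; "tcp_rot": TCP orientation; "ft_force": force on the tool from outside, world axes, zero at the start; "wrist_torque": the same for the moment, N m; "finger_gap": finger opening in mm; "grip_force": force on a finger pad.
Only numpy, scipy, OpenCV 4.12 (cv2) and the standard library are available. Lean on these libraries where they do the work, as an engineer would, in place of code of your own. Each camera call takes 0.05 s, during which the arm holds its last target. There are 200 camera calls.

TASK

Sort the five mixed goods on the packing counter into their trays: both screw-lid glass jars into the green tray, both square tubs into the blue tray, and the round red tin into the wooden tray, each standing upright flat on the tray's floor. Do not knock any of them over on the way, and leave the blue teacup standing where it is.

Things in the scene. Friction and masses are not known exactly. Their poses are not given: they have to be found in the camera images.
- jar_red_mid (a point): Round amber glass jar with a red screw lid, standing; 54 mm diameter at the body, 84 mm tall, paper label. About 0.22 kg. Origin at its centre, half-way up; z up along its axis.
- jar_white_mid (a point): Round green glass jar with a white screw lid, standing; 54 mm diameter at the body, 84 mm tall, paper label. About 0.22 kg. Origin at its centre, half-way up; z up along its axis.
- tub_orange_mid (a point): Square orange plastic tub with a cream label on its lid and a cream band round its sides; body 50 x 50 mm, 70 mm tall, the top 8 mm being a 54 x 54 mm lid. About 0.15 kg. Origin at its centre, half-way up; x and y square to its sides, z up.
- tub_yellow_mid (a point): Square yellow plastic tub with a cream label on its lid and a cream band round its sides; body 50 x 50 mm, 70 mm tall, the top 8 mm being a 54 x 54 mm lid. About 0.15 kg. Origin at its centre, half-way up; x and y square to its sides, z up.
- tin_mid (a point): Round red metal tin with a plain brass-coloured lid, standing; body 58 mm diameter, 60 mm tall, the top 10 mm being a 61 mm diameter lid. About 0.18 kg. Origin at its centre, half-way up; z up along its axis.
- tray_green: Green plastic open tray, fixed to the counter: outside 130 mm along its x, 200 mm along its y, walls 22 mm high and 4 mm thick, floor 4 to 5 mm thick. Origin at the centre of its underside, z up. For the two jars, side by side along y.
- tray_blue: Blue plastic open tray, fixed to the counter: outside 130 mm along its x, 200 mm along its y, walls 22 mm high and 4 mm thick, floor 4 to 5 mm thick. Origin at the centre of its underside, z up. For the two square tubs, side by side along y.
- tray_wood: Brown wooden open tray, fixed to the counter: outside 130 mm along its x, 200 mm along its y, walls 22 mm high and 4 mm thick, floor 4 to 5 mm thick. Origin at the centre of its underside, z up. For the tin.
- teacup: Blue ceramic teacup without handle, loose, standing among the goods: 68 mm across the rim, 60 mm tall. To be left alone. Origin at the centre of its underside, z up.
Not all that is in view belongs to the job. Leave any purple look-alike of the part that bears tub_orange_mid alone.

How it is judged:
By the outcome, as a careful person would: the job done as asked, in the order asked, and still so for the second after the job is handed in, with the robot touching nothing.
It also fails if it takes over 141 s, if anything falls off the work surface, if the arm or the gripper's body presses on something with over 40 N, if the wrist force passes 120 N, or if a joint passes its speed limit or range.

## Working session

There is one attempt and no reset: what is moved stays moved. The work goes in short steps, Python scripts to look and compute and a tool call to move; the robot and the scene stay as the last step left them, time stands still between calls to the robot, and variables do not carry over. Pictures are saved under pics/ and viewed, at most 14 in all, crops included, and the job is handed in when it is done.

Besides the shell and the picture viewer there is one more tool, called after "Call:" as name(argument=value, ...), one argument or row to a line, values as JSON. play_rows: Moves the arm, as the interface text tells. Its arguments: {"type":"object","properties":{"increments":{"type":"array","items":{"type":"array"}},"force":{"type":"number"}},"required":["increments"]}

```bash
mkdir -p pics; ls
cat > h.py <<'E'
from bench import *
import numpy as np, cv2
def w(pic,p): return (np.array(pic["world_from_camera"])@np.r_[p,1])[:3]
E
python3 - <<'E'
from h import *
s=sense(); print(s)
for n in("scene","top"):
    p=snapshot(n); cv2.imwrite(f"pics/{n}0.png",cv2.resize(p["color"][:,:,::-1],(800,600)))
    print(n,np.round(p["world_from_camera"],2).tolist(),p["intrinsics"])
    for q in "jar_red_mid jar_white_mid tub_orange_mid tub_yellow_mid tin_mid tray_green tray_blue tray_wood teacup".split():
        print(q,[(np.round(w(p,d["xyz"])).tolist(),round(d["p"],2)) for d in pinpoint(q,p)[:4]])
E
```

```text
pics
{'time': 0.0, 'joint_pos': array([-8.19566870e+01,  7.51282904e+00,  8.53305015e+01, -8.36096716e-04,
        8.72605896e+01, -4.89280473e+00]), 'qd': array([-0.05375117, -0.0313953 ,  0.0076993 , -0.01203275,  0.06742366,
       -0.04053866]), 'joint_efforts': array([-8.72239943e-04, -5.69395030e+01, -5.00553632e+01, -3.89288271e-04,
        1.46381758e-02, -7.04945307e-06]), 'tool_pos': array([ 134.26074425, -584.22178877,  230.25646758]), 'tcp_rot': array([-1.79896387e+02, -8.03150549e-03,  1.29361512e+01]), 'ft_force': array([ 0.41061808, -0.00097684, -0.39406156]), 'wrist_torque': array([-0.00647197,  0.00204164,  0.01091073]), 'grip_force': 0.0, 'finger_gap': 85.13444708103056}
scene [[-0.54, 0.53, -0.65, 1257.32], [0.84, 0.33, -0.43, 537.88], [-0.01, -0.78, -0.63, 874.48], [0.0, 0.0, 0.0, 1.0]] [[436.21809566   0.         255.93776553]
 [  0.         436.21809566 189.38444333]
 [  0.           0.           1.        ]]
jar_red_mid [([335.0, 284.0, 44.0], 0.69), ([444.0, 52.0, 26.0], 0.41)]
jar_white_mid [([403.0, -184.0, 40.0], 0.67)]
tub_orange_mid [([216.0, 314.0, 30.0]
[... 446 characters left out ...]
.06, -1.0, 1070.98], [0.0, 0.0, 0.0, 1.0]] [[359.96026004   0.         260.55890665]
 [  0.         359.96026004 196.29473812]
 [  0.           0.           1.        ]]
jar_red_mid [([336.0, 279.0, 38.0], 0.75), ([444.0, -58.0, 38.0], 0.18)]
jar_white_mid [([403.0, -192.0, 37.0], 0.66)]
tub_orange_mid [([460.0, 370.0, 31.0], 0.88), ([358.0, -383.0, 35.0], 0.77), ([212.0, 315.0, 35.0], 0.58), ([445.0, -56.0, 37.0], 0.56)]
tub_yellow_mid []
tin_mid [([443.0, 55.0, 29.0], 0.71)]
tray_green [([594.0, -235.0, 2.0], 0.98)]
tray_blue [([598.0, 243.0, -3.0], 0.86), ([420.0, 185.0, -1.0], 0.67), ([445.0, 53.0, 29.0], 0.66)]
tray_wood [([645.0, -11.0, 3.0], 0.98)]
teacup [([420.0, 181.0, 2.0], 0.77)]
```

View pics/top0.png

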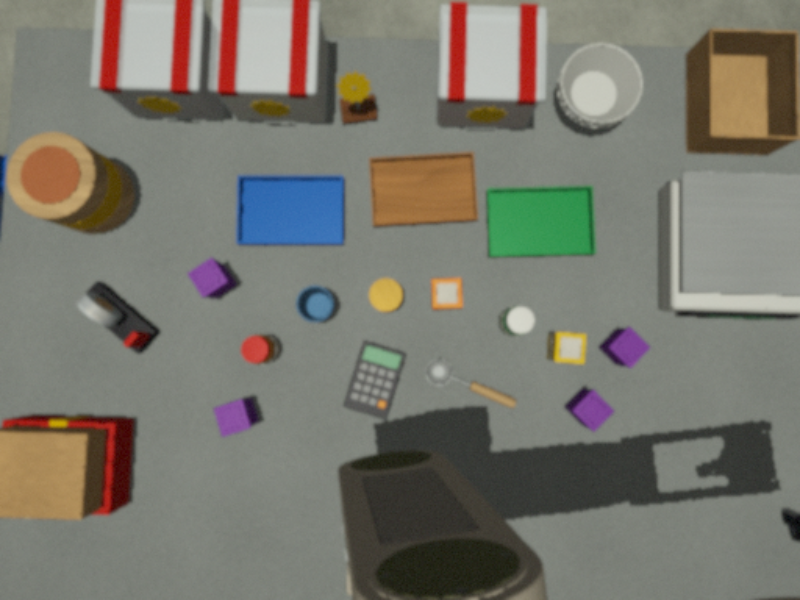

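View pics/scene0.png

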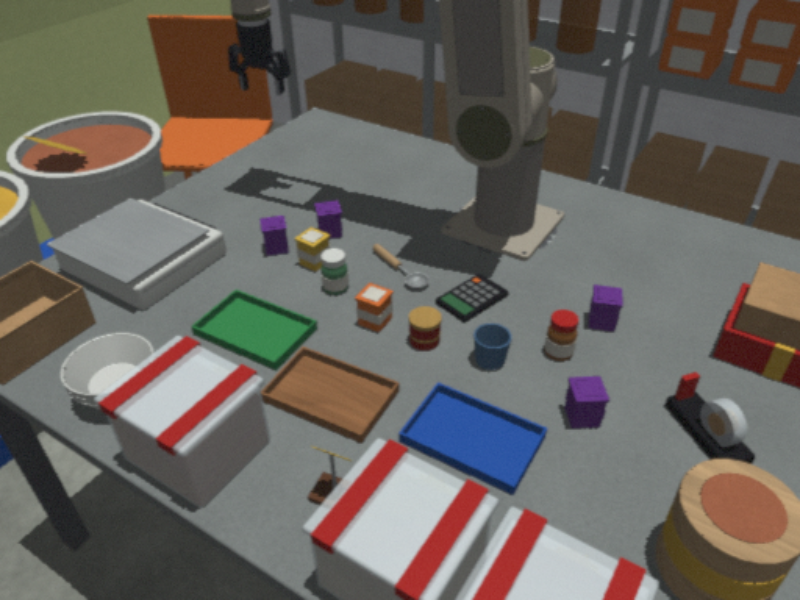

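The top view shows the red jar at (257,349), tin at (386,295), orange tub at (447,293), white jar at (520,320) and yellow tub at (570,348). The trays are blue (291,210), wood (423,190) and green (540,222). The teacup is at (317,303), and four purple decoys lie around. Next I'll refine the lid centres from colour while turning the tool to yaw 90.

```bash
cat >> h.py <<'E'
def ray(p,u,v,z):
    M=np.array(p["world_from_camera"]);d=M[:3,:3]@np.linalg.inv(p["intrinsics"])@[u,v,1];o=M[:3,3]
    return o+d*(z-o[2])/d[2]
def px(p,X):
    M=np.linalg.inv(p["world_from_camera"]);c=p["intrinsics"]@(M@np.r_[X,1])[:3];return c[:2]/c[2]
E
python3 - <<'E'
from h import *
p=snapshot("top");q=snapshot("scene")
for n,x in dict(jar_red_mid=(336,281,84),jar_white_mid=(403,-190,84),tub_orange_mid=(445,-57,70),tub_yellow_mid=(356,-278,70),tin_mid=(443,54,60)).items():
    u,v=px(p,x).round().astype(int); a=14
    c=p["color"][v-a:v+a,u-a:u+a]; hsv=cv2.cvtColor(c,cv2.COLOR_RGB2HSV)
    # differs from grey background
    bg=np.median(np.r_[c[0],c[-1]],axis=0)
    m=(np.abs(c.astype(int)-bg).max(2)>60).astype(np.uint8)
    if 'red' in n: m&=((c[:,:,0]>150)).astype(np.uint8)
    k,l,st,ce=cv2.connectedComponentsWithStats(m);i=1+st[1:,4].argmax()
    pts=np.argwhere(l==i)[:,::-1].astype(np.float32)
    W=np.array([ray(p,*(t+[u-a,v-a]),x[2])[:2] for t in pts],np.float32)
    print(n,"centroid",W.mean(0).round(1),"rect",cv2.minAreaRect(W), "bbox c",((W.min(0)+W.max(0))/2).round(1),
      [w(q,d["xyz"]).round().tolist() for d in pinpoint(n,q)[:1]])
for n in("green","blue","wood"):
    r=regions_of("tray_"+n,p)[0]["mask"];W=np.array([ray(p,b,a,15)[:2] for a,b in np.argwhere(r)],np.float32);print(n,cv2.minAreaRect(W))
b=[p["color"][v-22:v+22,u-22:u+22] for u,v in (px(p,x).astype(int) for x in((336,281,84),(403,-190,84),(445,-57,70),(356,-278,70),(443,54,60)))]
cv2.imwrite("pics/crop.png",cv2.resize(np.hstack(b)[:,:,::-1],(800,160),interpolation=0))
E
```

```text
jar_red_mid centroid [335.5 275.8] rect ((334.615234375, 274.7803039550781), (42.792755126953125, 42.08366394042969), 47.171119689941406) bbox c [336.1 276.2] [[337.0, 282.0, 41.0]]
jar_white_mid centroid [ 400.3 -187.2] rect ((400.8310852050781, -186.86195373535156), (42.45035171508789, 41.05974197387695), 46.261131286621094) bbox c [ 400.2 -187.5] [[402.0, -182.0, 39.0]]
tub_orange_mid centroid [444.7 -57.6] rect ((444.9190979003906, -57.28166580200195), (51.607261657714844, 51.2890510559082), 5.505849361419678) bbox c [444.5 -57. ] [[444.0, -59.0, 29.0]]
tub_yellow_mid centroid [ 354.5 -274. ] rect ((354.5550842285156, -273.1347961425781), (50.1580924987793, 63.960960388183594), 0.7571709156036377) bbox c [ 354.5 -273. ] [[357.0, -278.0, 33.0]]
tin_mid centroid [439.2  52.7] rect ((439.2660827636719, 52.102874755859375), (53.731910705566406, 53.56951904296875), 1.7231286764144897) bbox c [439.3  52. ] [[443.0, 51.0, 29.0]]
green ((590.1902465820312, -234.66189575195312), (136.70037841796875, 207.2622833251953), 3.1020476818084717)
blue ((598.8643188476562, 240.025146484375), (135.47315979003906, 204.41629028320312), 1.7020800113677979)
wood ((646.8109741210938, -11.30023193359375), (135.14195251464844, 201.1116485595703), 5.1583147048950195)
```

View pics/crop.png

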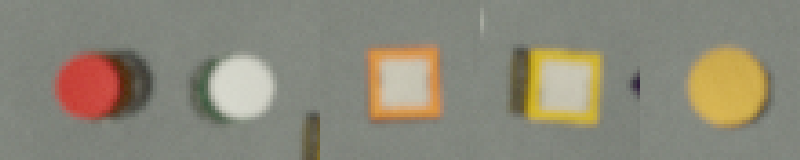

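Call:
play_rows(
  increments=[
    [1,[0,0,0],-0.1222],
    [1,[0,0,0],-0.1222],
    [1,[0,0,0],-0.1222],
    [1,[0,0,0],-0.1222],
    [1,[0,0,0],-0.1222],
    [1,[0,0,0],-0.1222],
    [1,[0,0,0],-0.1222],
    [1,[0,0,0],-0.1222],
    [1,[0,0,0],-0.1222],
    [1,[0,0,0],-0.1222],
    [1,[0,0,0],-0.1222],
    [1,[0,0,0],0],
  ],
  force=40,
)

```text
time: 2.5
tool_pos: [134.4, -584.8, 231.3]
tcp_rot: [180.0, -0.0, 90.3]
ft_force: [0.2, 0.1, -0.2]
finger_gap: 85.6
grip_force: 0.0
```

The crop confirms the lids: nearly square-on tubs, and side slivers and shadows only beside the two jars and the yellow tub. The white jar goes first.

Call:
play_rows(
  increments=[
    [1,[20,13.4,0],0],
    [1,[33,22,0],0],
    [1,[33,22,0],0],
    [1,[33,22,0],0],
    [1,[33,22,0],0],
    [1,[33,22,0],0],
    [1,[33,22,0],0],
    [1,[33,22,0],0],
    [1,[33,22,0],0],
    [1,[33,22,0],0],
    [1,[33,22,0],0],
    [1,[33,22,0],0],
  ],
)

```text
time: 3.5
tool_pos: [390.8, -200.2, 231.7]
tcp_rot: [179.9, 0.0, 89.7]
ft_force: [-0.1, -1.2, -0.3]
finger_gap: 85.4
grip_force: 0.0
```

Call:
play_rows(
  increments=[
    [1,[14,11,20],0],
    [1,[0,0,30],0],
    [1,[0,0,30],0],
    [1,[0,0,20],0],
    [1,[0,0,10],0],
    [1,[0,0,0],0],
  ],
)

```text
time: 4.0
tool_pos: [399.5, -187.0, 118.9]
tcp_rot: [-179.8, -0.1, 89.8]
ft_force: [-0.2, 0.8, -0.4]
finger_gap: 85.0
grip_force: 0.0
```

Call:
play_rows(
  increments=[
    [1,[0,0,15],0],
    [1,[0,0,25],0],
    [1,[0,0,25],0],
    [1,[0,0,17],0],
    [1,[0,0,10],0],
    [1,[0,0,0],0],
    [0.4,[0,0,0],0],
    [0,[0,0,0],0],
    [0,[0,0,0],0],
    [0,[0,0,0],0],
    [-0.3,[0,0,0],0],
    [-0.3,[0,0,0],0],
  ],
  force=40,
)

```text
time: 5.0
tool_pos: [402.5, -188.9, 31.4]
tcp_rot: [179.8, 0.1, 89.9]
ft_force: [-1.4, 0.1, 6.6]
finger_gap: 52.3
grip_force: 41.8
```

Call:
play_rows(
  increments=[
    [-0.5,[0,0,0],0],
    [-0.5,[0,0,0],0],
    [-0.5,[0,0,0],0],
    [-0.5,[0,0,0],0],
  ],
)

```text
time: 5.33
tool_pos: [402.5, -189.0, 31.4]
tcp_rot: [179.8, 0.1, 89.9]
ft_force: [-2.1, 0.0, 5.9]
finger_gap: 52.1
grip_force: 41.8
```

Call:
play_rows(
  increments=[
    [-0.5,[0,0,-6],0],
    [-0.5,[0,0,-12],0],
    [-0.5,[0,0,-20],0],
    [-0.5,[0,0,-20],0],
    [-0.5,[0,0,-16],0],
    [-0.5,[0,0,-6],0],
    [-0.5,[0,0,0],0],
  ],
)

```text
time: 5.92
tool_pos: [402.5, -188.8, 111.7]
tcp_rot: [179.8, 0.1, 90.0]
ft_force: [-0.5, -0.8, -1.9]
finger_gap: 52.2
grip_force: 42.8
```

Call:
play_rows(
  increments=[
    [-0.5,[-3,6,0],0],
    [-0.5,[-7,14,0],0],
    [-0.5,[-11,22,0],0],
    [-0.5,[-13,26,0],0],
    [-0.5,[-13,26,0],0],
    [-0.5,[-13,26,0],0],
    [-0.5,[-13,26,0],0],
    [-0.5,[-11,22,0],0],
    [-0.5,[-7,14,0],0],
    [-0.5,[-3,8,0],0],
    [-0.5,[0,0,0],0],
    [-0.5,[0,0,0],0],
  ],
)

```text
time: 6.92
tool_pos: [590.3, -281.7, 106.9]
tcp_rot: [-179.8, -0.1, 90.0]
ft_force: [-0.1, 0.2, -2.2]
finger_gap: 52.6
grip_force: 42.7
```

Run:
```python
from h import *
s=sense();print(s["tool_pos"],s["ft_force"],s["finger_gap"])
q=snapshot("scene")
cv2.imwrite("pics/s1.png",cv2.resize(q["color"][100:290,80:330,::-1],(800,608-8)))
print([(w(q,d["xyz"]).round(),d["p"]) for d in pinpoint("jar_white_mid",q)])
```

```text
[ 590.28046787 -281.65620353  106.89374509] [-0.10177691  0.18494791 -2.19964414] 52.571902050227656
[(array([ 594., -278.,  117.]), 0.57)]
```

View pics/s1.png

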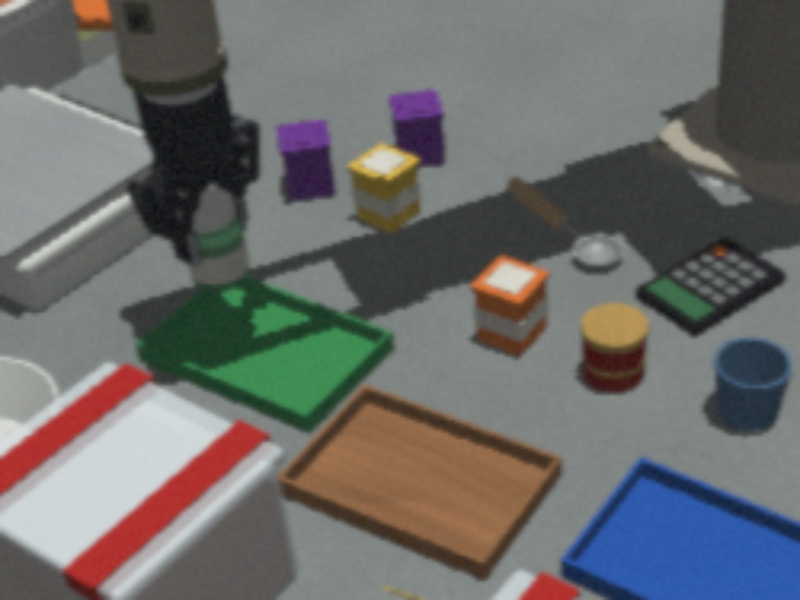

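The jar hangs upright over the green tray's far half, as planned, so I'll lower it to the floor.

Call:
play_rows(
  increments=[
    [-0.5,[0,1,8],0],
    [-0.5,[-1,1,16],0],
    [-0.5,[0,0,18],0],
    [-0.5,[0,0,12],0],
    [-0.5,[0,0,6],0],
    [-0.5,[0,0,4],0],
    [-0.5,[0,0,2],0],
    [-0.5,[0,0,2],0],
    [-0.5,[0,0,0],0],
    [-0.5,[0,0,0],0],
    [-0.5,[0,0,0],0],
  ],
)

```text
time: 7.93
tool_pos: [593.5, -283.5, 42.2]
tcp_rot: [179.9, 0.0, 90.0]
ft_force: [0.1, -0.2, -1.7]
finger_gap: 51.9
grip_force: 42.7
```

Call:
play_rows(
  increments=[
    [-0.5,[0,0,2],0],
    [-0.5,[0,0,2],0],
    [-0.5,[0,0,1],0],
    [-0.5,[0,0,0],0],
    [-0.5,[0,0,0],0],
    [-0.5,[0,0,0],0],
  ],
)

```text
time: 8.43
tool_pos: [593.0, -283.1, 36.3]
tcp_rot: [-180.0, -0.0, 90.0]
ft_force: [-0.0, -0.4, -1.6]
finger_gap: 52.5
grip_force: 42.7
```

Call:
play_rows(
  increments=[
    [-0.5,[0,0,1],0],
    [-0.5,[0,0,1],0],
    [-0.5,[0,0,1],0],
    [-0.5,[0,0,0],0],
    [-0.5,[0,0,0],0],
  ],
)

```text
time: 8.85
tool_pos: [593.3, -283.3, 35.5]
tcp_rot: [180.0, 0.0, 90.0]
ft_force: [-7.4, 3.6, 13.1]
finger_gap: 52.1
grip_force: 44.3
```

Call:
play_rows(
  increments=[
    [-0.1,[0,0,-1],0],
    [0.2,[0,0,0],0],
    [0.5,[0,0,0],0],
    [1,[0,0,0],0],
    [1,[0,0,0],0],
    [1,[0,0,0],0],
    [1,[0,0,-10],0],
    [1,[0,0,-25],0],
    [1,[0,0,-30],0],
    [1,[0,0,-30],0],
    [1,[0,0,-15],0],
    [1,[0,0,0],0],
  ],
)

```text
time: 9.85
tool_pos: [595.9, -284.8, 151.2]
tcp_rot: [179.5, 0.3, 90.0]
ft_force: [0.6, -0.2, 1.1]
finger_gap: 85.6
grip_force: 0.0
```

Call:
play_rows(
  increments=[
    [1,[15,-7,0],0],
    [1,[35,-16,0],0],
    [1,[37,-17,0],0],
    [1,[37,-17,0],0],
    [1,[37,-17,0],0],
    [1,[37,-17,0],0],
    [1,[37,-17,0],0],
    [1,[37,-17,0],0],
    [1,[37,-17,0],0],
    [1,[37,-17,0],0],
    [1,[37,-17,0],0],
    [1,[37,-17,0],0],
  ],
)

```text
time: 10.85
tool_pos: [398.9, 138.4, 144.1]
tcp_rot: [180.0, -0.0, 89.9]
ft_force: [1.2, 0.1, 0.3]
finger_gap: 85.3
grip_force: 0.0
```

Call:
play_rows(
  increments=[
    [1,[37,-17,0],0],
    [1,[37,-17,0],0],
    [1,[37,-17,0],0],
    [1,[20,-10,0],0],
    [1,[10,-6,0],0],
    [1,[0,0,0],0],
    [1,[0,0,0],0],
  ],
)

```text
time: 11.43
tool_pos: [332.9, 278.2, 144.0]
tcp_rot: [-180.0, 0.0, 90.1]
ft_force: [-0.6, 0.3, -0.8]
finger_gap: 85.4
grip_force: 0.0
```

Run:
```python
from h import *
s=sense();print(s["tool_pos"],s["tcp_rot"])
q=snapshot("scene");p=snapshot("top")
cv2.imwrite("pics/s2.png",cv2.resize(q["color"][100:290,80:400,::-1],(800,475)))
for n in("jar_white_mid","jar_red_mid"):print([(w(q,d["xyz"]).round(),d["p"]) for d in pinpoint(n,q)],[(w(p,d["xyz"]).round(),d["p"]) for d in pinpoint(n,p)])
```

```text
[332.9054035  278.22374082 143.98702354] [-1.79977388e+02  3.36263915e-02  9.00721893e+01]
[(array([ 594., -276.,   44.]), 0.86), (array([ 593., -234.,   -1.]), 0.54)] [(array([ 590., -281.,   43.]), 0.87), (array([336., 278.,  41.]), 0.3)]
[(array([339., 282.,  43.]), 0.66)] [(array([338., 280.,  39.]), 0.85), (array([ 593., -237.,    0.]), 0.57)]
```

View pics/s2.png

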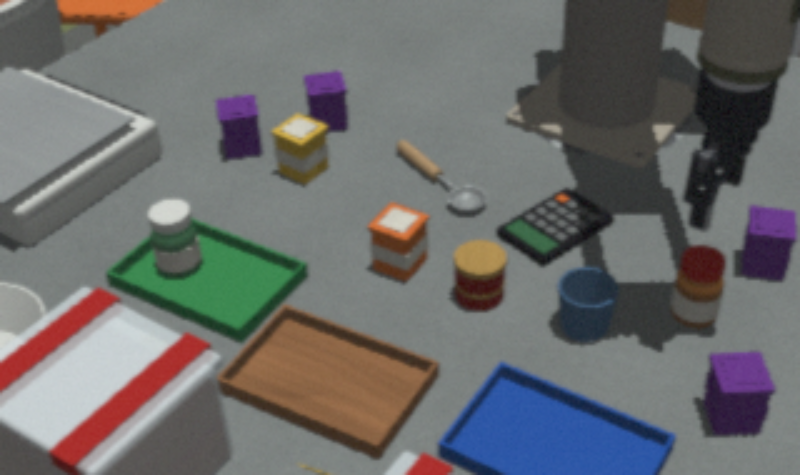

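White jar stands in the green tray at (175,240). The red jar, under the gripper, is still standing.

Call:
play_rows(
  increments=[
    [1,[1,4,20],0],
    [1,[0,0,30],0],
    [1,[0,0,30],0],
    [1,[0,0,20],0],
    [1,[0,0,10],0],
    [1,[0,0,4],0],
    [1,[0,0,0],0],
    [0.4,[0,0,0],0],
    [0,[0,0,0],0],
    [0,[0,0,0],0],
    [0,[0,0,0],0],
    [-0.3,[0,0,0],0],
  ],
)

```text
time: 12.73
tool_pos: [338.4, 279.8, 32.1]
tcp_rot: [179.9, -0.1, 90.0]
ft_force: [-2.1, -1.3, 7.4]
finger_gap: 52.3
grip_force: 41.1
```

Call:
play_rows(
  increments=[
    [-0.5,[0,0,0],0],
    [-0.5,[0,0,0],0],
    [-0.5,[0,0,0],0],
    [-0.5,[0,0,0],0],
    [-0.5,[0,0,0],0],
  ],
)

```text
time: 13.15
tool_pos: [338.4, 279.8, 32.1]
tcp_rot: [179.9, -0.1, 90.0]
ft_force: [-2.5, -1.7, 6.6]
finger_gap: 52.6
grip_force: 41.1
```

Call:
play_rows(
  increments=[
    [-0.5,[0,0,-6],0],
    [-0.5,[0,0,-12],0],
    [-0.5,[0,0,-20],0],
    [-0.5,[0,0,-30],0],
    [-0.5,[0,0,-30],0],
    [-0.5,[0,0,-20],0],
    [-0.5,[0,0,-10],0],
    [-0.5,[0,0,0],0],
    [-0.5,[0,0,0],0],
  ],
)

```text
time: 13.9
tool_pos: [337.5, 279.1, 158.1]
tcp_rot: [180.0, -0.0, 90.0]
ft_force: [0.6, 0.3, -3.2]
finger_gap: 52.2
grip_force: 43.0
```

Call:
play_rows(
  increments=[
    [-0.5,[-6,3,0],0],
    [-0.5,[-14,8,0],0],
    [-0.5,[-22,12,0],0],
    [-0.5,[-28,15,0],0],
    [-0.5,[-30,17,0],0],
    [-0.5,[-30,17,0],0],
    [-0.5,[-30,17,0],0],
    [-0.5,[-30,17,0],0],
    [-0.5,[-30,17,0],0],
    [-0.5,[-30,17,0],0],
    [-0.5,[-30,17,0],0],
    [-0.5,[-30,17,0],0],
  ],
)

```text
time: 14.9
tool_pos: [510.3, -33.1, 155.8]
tcp_rot: [-179.8, -0.0, 89.9]
ft_force: [1.0, 0.8, -1.8]
finger_gap: 52.4
grip_force: 42.9
```

Call:
play_rows(
  increments=[
    [-0.5,[-30,17,0],0],
    [-0.5,[-30,17,0],0],
    [-0.5,[-30,16,0],0],
    [-0.5,[-26,13,0],0],
    [-0.5,[-20,10,0],0],
    [-0.5,[-13,6,0],0],
    [-0.5,[-7,2,0],0],
    [-0.5,[0,0,0],0],
    [-0.5,[0,0,0],0],
    [-0.5,[0,0,0],0],
  ],
)

```text
time: 15.73
tool_pos: [591.3, -186.1, 157.4]
tcp_rot: [-179.9, -0.1, 90.0]
ft_force: [0.3, -0.3, -3.3]
finger_gap: 52.5
grip_force: 42.9
```

Call:
play_rows(
  increments=[
    [-0.5,[0,1,10],0],
    [-0.5,[0,0,25],0],
    [-0.5,[0,0,30],0],
    [-0.5,[0,0,25],0],
    [-0.5,[0,0,14],0],
    [-0.5,[0,0,8],0],
    [-0.5,[0,0,4],0],
    [-0.5,[0,0,0],0],
    [-0.5,[0,0,0],0],
    [-0.5,[0,0,0],0],
  ],
)

```text
time: 16.57
tool_pos: [594.5, -187.7, 44.3]
tcp_rot: [179.8, 0.1, 90.0]
ft_force: [0.3, 0.4, -1.8]
finger_gap: 52.3
grip_force: 42.9
```

Call:
play_rows(
  increments=[
    [-0.5,[0,0,1],0],
    [-0.5,[0,0,1],0],
    [-0.5,[0,0,1],0],
    [-0.5,[0,0,0],0],
    [-0.5,[0,0,0],0],
    [-0.5,[0,0,0],0],
  ],
)

```text
time: 17.07
tool_pos: [593.0, -187.1, 39.3]
tcp_rot: [-180.0, -0.0, 90.0]
ft_force: [-0.2, 0.8, -2.2]
finger_gap: 52.2
grip_force: 42.9
```

Call:
play_rows(
  increments=[
    [-0.5,[0,0,1],0],
    [-0.5,[0,0,1],0],
    [-0.5,[0,0,1],0],
    [-0.5,[0,0,0],0],
    [-0.5,[0,0,0],0],
    [-0.5,[0,0,0],0],
  ],
)

```text
time: 17.57
tool_pos: [593.1, -187.2, 36.3]
tcp_rot: [180.0, 0.0, 90.0]
ft_force: [-0.5, 0.1, -2.1]
finger_gap: 52.3
grip_force: 43.0
```

Call:
play_rows(
  increments=[
    [-0.5,[0,0,0.5],0],
    [-0.5,[0,0,0.5],0],
    [-0.5,[0,0,0],0],
    [-0.5,[0,0,0],0],
    [-0.5,[0,0,0],0],
  ],
)

```text
time: 17.98
tool_pos: [593.2, -187.3, 36.3]
tcp_rot: [180.0, 0.0, 90.0]
ft_force: [-4.9, 0.9, 6.1]
finger_gap: 52.5
grip_force: 43.8
```

Call:
play_rows(
  increments=[
    [-0.1,[0,0,0],0],
    [0.2,[0,0,0],0],
    [0.5,[0,0,0],0],
    [1,[0,0,0],0],
    [1,[0,0,0],0],
    [1,[0,0,0],0],
    [1,[0,0,-10],0],
    [1,[0,0,-25],0],
    [1,[0,0,-30],0],
    [1,[0,0,-30],0],
    [1,[0,0,-15],0],
    [1,[0,0,0],0],
  ],
)

```text
time: 18.98
tool_pos: [596.2, -188.3, 151.9]
tcp_rot: [179.5, 0.2, 90.0]
ft_force: [0.4, 0.0, 1.1]
finger_gap: 85.4
grip_force: 0.0
```

Call:
play_rows(
  increments=[
    [1,[12,-14,0],0],
    [1,[25,-28,0],0],
    [1,[25,-28,0],0],
    [1,[25,-28,0],0],
    [1,[25,-28,0],0],
    [1,[12,-14,0],0],
    [1,[6,-8,0],0],
    [1,[0,0,0],0],
    [1,[0,0,0],0],
  ],
)

```text
time: 19.73
tool_pos: [445.2, -56.9, 145.4]
tcp_rot: [180.0, 0.0, 90.0]
ft_force: [0.2, 0.6, 1.0]
finger_gap: 85.5
grip_force: 0.0
```

Run:
```python
from h import *
s=sense();print(s["tool_pos"],s["tcp_rot"])
q=snapshot("scene");p=snapshot("top")
cv2.imwrite("pics/s3.png",cv2.resize(q["color"][100:290,80:400,::-1],(800,475)))
for n in("jar_white_mid","jar_red_mid","tub_orange_mid","tub_yellow_mid"):print(n,[(w(q,d["xyz"]).round(),d["p"]) for d in pinpoint(n,q)],[(w(p,d["xyz"]).round(),d["p"]) for d in pinpoint(n,p)])
```

```text
[445.19799918 -56.90857214 145.36459394] [1.79964816e+02 1.59153522e-02 8.99968578e+01]
jar_white_mid [(array([ 593., -279.,   45.]), 0.78)] [(array([ 592., -286.,   45.]), 0.64)]
jar_red_mid [(array([ 595., -185.,   49.]), 0.72), (array([448., -57.,  32.]), 0.48)] [(array([ 593., -188.,   43.]), 0.74)]
tub_orange_mid [(array([215., 316.,  32.]), 0.68), (array([ 356., -386.,   34.]), 0.63), (array([461., 371.,  35.]), 0.62), (array([446., -59.,  32.]), 0.55), (array([ 245., -323.,   35.]), 0.53), (array([420., 182.,  -3.]), 0.21)] [(array([462., 369.,  32.]), 0.96), (array([212., 314.,  36.]), 0.94), (array([ 247., -324.,   36.]), 0.77), (array([ 356., -386.,   36.]), 0.68), (array([446., -58.,  37.]), 0.54)]
tub_yellow_mid [(array([ 355., -280.,   34.]), 0.59)] [(array([ 358., -281.,   33.]), 0.97)]
```

View pics/s3.png

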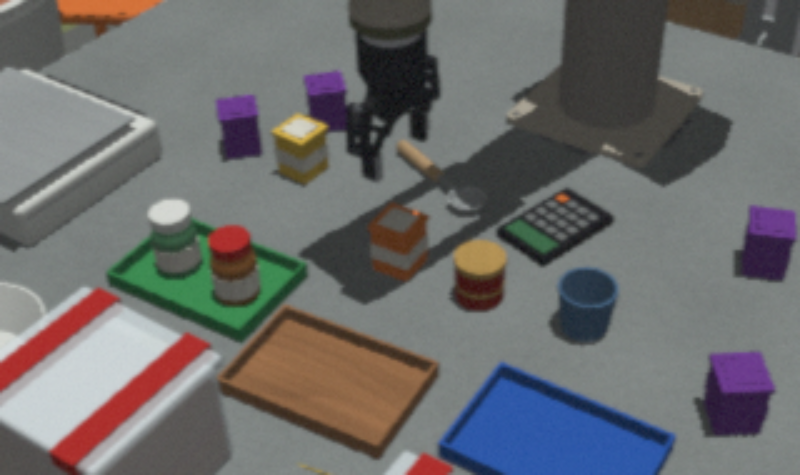

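Both jars stand upright in the green tray at (175,240) and (235,268). The orange tub comes next.

Call:
play_rows(
  increments=[
    [1,[0,0,20],0],
    [1,[0,0,30],0],
    [1,[0,0,30],0],
    [1,[0,0,24],0],
    [1,[0,0,12],0],
    [1,[0,0,6],0],
    [1,[0,0,0],0],
    [0.4,[0,0,0],0],
    [0,[0,0,0],0],
    [0,[0,0,0],0],
    [0,[0,0,0],0],
    [-0.3,[0,0,0],0],
  ],
  force=35,
)

```text
time: 21.23
tool_pos: [446.5, -57.3, 25.1]
tcp_rot: [179.8, 0.0, 90.0]
ft_force: [-1.4, -0.4, 6.3]
finger_gap: 53.3
grip_force: 35.2
```

Call:
play_rows(
  increments=[
    [-0.5,[0,0,0],0],
    [-0.5,[0,0,0],0],
    [-0.5,[0,0,0],0],
    [-0.5,[0,0,0],0],
    [-0.5,[0,0,0],0],
  ],
)

```text
time: 21.65
tool_pos: [446.5, -57.3, 25.1]
tcp_rot: [179.8, 0.0, 90.0]
ft_force: [-1.8, 0.3, 6.2]
finger_gap: 53.1
grip_force: 35.2
```

Call:
play_rows(
  increments=[
    [-0.5,[0,0,-6],0],
    [-0.5,[0,0,-12],0],
    [-0.5,[0,0,-20],0],
    [-0.5,[0,0,-30],0],
    [-0.5,[0,0,-30],0],
    [-0.5,[0,0,-20],0],
    [-0.5,[0,0,-10],0],
    [-0.5,[0,0,0],0],
    [-0.5,[0,0,0],0],
  ],
)

```text
time: 22.4
tool_pos: [445.3, -57.0, 151.2]
tcp_rot: [180.0, 0.0, 90.0]
ft_force: [-0.5, 0.9, -1.8]
finger_gap: 53.5
grip_force: 36.8
```

Call:
play_rows(
  increments=[
    [-0.5,[6,3,0],0],
    [-0.5,[14,6,0],0],
    [-0.5,[22,10,0],0],
    [-0.5,[28,12,0],0],
    [-0.5,[30,13,0],0],
    [-0.5,[30,13,0],0],
    [-0.5,[30,13,0],0],
    [-0.5,[30,13,0],0],
    [-0.5,[30,14,0],0],
    [-0.5,[30,14,0],0],
    [-0.5,[30,14,0],0],
    [-0.5,[25,11,0],0],
  ],
)

```text
time: 23.4
tool_pos: [580.5, 250.3, 148.2]
tcp_rot: [-179.8, 0.0, 90.0]
ft_force: [0.3, 0.5, -2.0]
finger_gap: 53.5
grip_force: 36.8
```

Call:
play_rows(
  increments=[
    [-0.5,[20,9,0],0],
    [-0.5,[14,6,0],0],
    [-0.5,[8,3,0],0],
    [-0.5,[0,0,0],0],
    [-0.5,[0,0,0],0],
    [-0.5,[0,0,0],0],
  ],
)

```text
time: 23.9
tool_pos: [598.8, 288.9, 150.3]
tcp_rot: [-179.9, 0.1, 89.9]
ft_force: [-0.0, -0.3, -1.3]
finger_gap: 53.5
grip_force: 36.8
```

Run:
```python
from h import *
s=sense();print(s["tool_pos"],s["tcp_rot"],s["ft_force"],s["finger_gap"])
q=snapshot("scene")
cv2.imwrite("pics/s4.png",cv2.resize(q["color"][100:320,200:490,::-1],(790,600)))
```

```text
[598.80111467 288.90549885 150.28542015] [-1.79910326e+02  5.33202428e-02  8.99270818e+01] [-0.01800701 -0.28681281 -1.25423028] 53.51835641832592
```

View pics/s4.png

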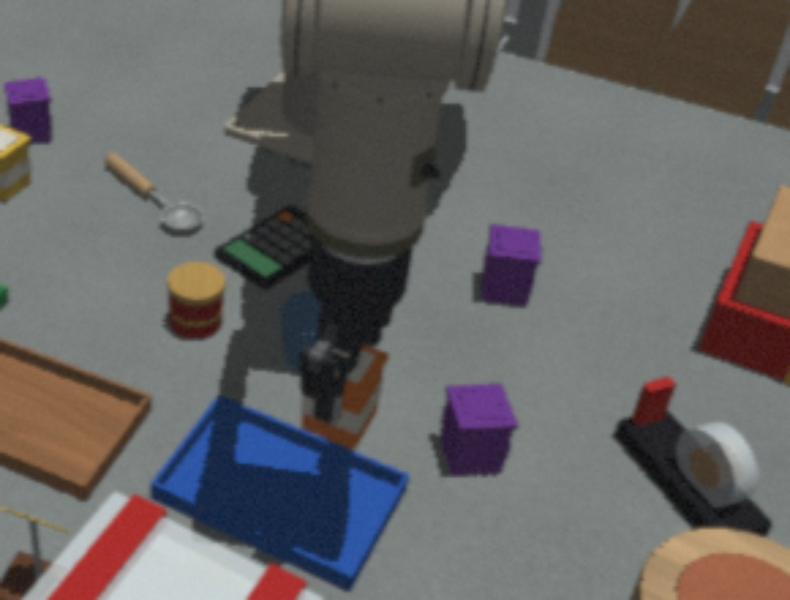

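```bash
cat > tilt.py <<'E'
from h import *
from scipy.optimize import minimize
def tilt(hue,c0,zp,n="scene",pre=None,sat=120):
    """fit tilt about world x and y (deg) of tub; c0 centre, hull of coloured pixels"""
    q=snapshot(n);u,v=px(q,c0).astype(int);hsv=cv2.cvtColor(q["color"],cv2.COLOR_RGB2HSV)
    m=((hsv[:,:,0]>=hue[0])&(hsv[:,:,0]<=hue[1])&(hsv[:,:,1]>sat)).astype(np.uint8)
    R=np.zeros_like(m);R[max(v-40,0):v+40,u-40:u+40]=1;m&=R
    k,l,st,_=cv2.connectedComponentsWithStats(m)
    m=np.isin(l,[i for i in range(1,k) if st[i,4]>8]).astype(np.uint8)
    H=np.zeros_like(m);cv2.fillConvexPoly(H,cv2.convexHull(np.argwhere(m)[:,::-1].copy().astype(np.int32)),1)
    C=[(x,y,z) for z,s in((-35,25),(27,25),(27,27),(35,27)) for x in(-s,s) for y in(-s,s)]
    best=[]
    for t in range(-30,31,3):
      for yw in(-4,0,4):
       for dx in(-6,0,6):
        for dz in(-6,0,6):
         for dy in (-6,0,6):
          Rm=cv2.Rodrigues(np.array([np.radians(t),0,0]))[0]@cv2.Rodrigues(np.array([0,0,np.radians(yw)]))[0]
          P=np.array([px(q,Rm@(np.array(c)-[0,0,zp])+np.array(c0)+[dx,dy,zp+dz]) for c in C])
          D=np.zeros_like(m);cv2.fillConvexPoly(D,cv2.convexHull(P.round().astype(np.int32)),1)
          best.append(((D&H).sum()/(D|H).sum(),t,yw,dx,dy,dz))
    best.sort(reverse=True);return best[:5],m.sum(),H.sum()
E
python3 - <<'E'
from tilt import *
for r in tilt((3,17),(599,289,160),25): print(r)
E
```

```text
[(np.float64(0.6301652892561983), -12, 4, -6, 6, -6), (np.float64(0.6103896103896104), -9, 4, -6, 6, -6), (np.float64(0.6096579476861167), -15, 4, -6, 6, -6), (np.float64(0.6026026026026026), -9, 4, 0, 6, -6), (np.float64(0.6002034587995931), -15, 4, 0, 6, -6)]
257
611
```

The orange tub has swung about the pad axis by roughly 12° (bottom toward -y), well under its tipping limit. Lowering it slowly will press it upright on the tray floor.

Call:
play_rows(
  increments=[
    [-0.5,[0,0,8],0],
    [-0.5,[0,0,18],0],
    [-0.5,[0,0,24],0],
    [-0.5,[0,0,24],0],
    [-0.5,[0,0,18],0],
    [-0.5,[0,0,12],0],
    [-0.5,[0,0,6],0],
    [-0.5,[0,0,2],0],
    [-0.5,[0,0,0],0],
    [-0.5,[0,0,0],0],
    [-0.5,[0,0,0],0],
  ],
  force=35,
)

```text
time: 24.92
tool_pos: [600.6, 290.3, 41.1]
tcp_rot: [179.9, -0.1, 90.0]
ft_force: [-0.0, -0.0, -1.1]
finger_gap: 53.2
grip_force: 36.8
```

Call:
play_rows(
  increments=[
    [-0.5,[0,0,1],0],
    [-0.5,[0,0,1],0],
    [-0.5,[0,0,1],0],
    [-0.5,[0,0,0],0],
    [-0.5,[0,0,0],0],
  ],
)

```text
time: 25.33
tool_pos: [599.3, 289.8, 36.2]
tcp_rot: [-180.0, 0.0, 90.0]
ft_force: [0.5, -0.3, -2.0]
finger_gap: 53.6
grip_force: 36.8
```

Call:
play_rows(
  increments=[
    [-0.5,[0,0,1],0],
    [-0.5,[0,0,0],0],
    [-0.5,[0,0,1],0],
    [-0.5,[0,0,0],0],
    [-0.5,[0,0,0],0],
  ],
  force=20,
)

```text
time: 25.75
tool_pos: [599.4, 289.8, 34.2]
tcp_rot: [-180.0, 0.0, 90.0]
ft_force: [0.0, -0.1, -2.1]
finger_gap: 53.1
grip_force: 36.8
```

Call:
play_rows(
  increments=[
    [-0.5,[0,0,1],0],
    [-0.5,[0,0,0],0],
    [-0.5,[0,0,1],0],
    [-0.5,[0,0,0],0],
    [-0.5,[0,0,0],0],
  ],
)

```text
time: 26.17
tool_pos: [599.4, 289.8, 32.2]
tcp_rot: [-180.0, 0.0, 90.0]
ft_force: [0.0, -0.5, -2.0]
finger_gap: 53.5
grip_force: 36.8
```

Call:
play_rows(
  increments=[
    [-0.5,[0,0,1],0],
    [-0.5,[0,0,0],0],
    [-0.5,[0,0,1],0],
    [-0.5,[0,0,0],0],
    [-0.5,[0,0,0],0],
  ],
)

```text
time: 26.58
tool_pos: [599.4, 289.8, 30.2]
tcp_rot: [-180.0, 0.0, 90.0]
ft_force: [0.3, 0.2, -1.3]
finger_gap: 53.2
grip_force: 36.8
```

Call:
play_rows(
  increments=[
    [-0.5,[0,0,1],0],
    [-0.5,[0,0,0],0],
    [-0.5,[0,0,0],0],
  ],
)

```text
time: 26.83
tool_pos: [599.5, 289.9, 29.4]
tcp_rot: [180.0, -0.0, 90.0]
ft_force: [0.1, -0.2, -1.2]
finger_gap: 53.5
grip_force: 36.8
```

Call:
play_rows(
  increments=[
    [-0.5,[0,0,1],0],
    [-0.5,[0,0,0],0],
    [-0.5,[0,0,0.5],0],
    [-0.5,[0,0,0],0],
    [-0.5,[0,0,0],0],
  ],
)

```text
time: 27.25
tool_pos: [599.7, 290.0, 29.2]
tcp_rot: [180.0, -0.0, 90.0]
ft_force: [-4.7, -2.1, 8.5]
finger_gap: 53.7
grip_force: 36.5
```

Call:
play_rows(
  increments=[
    [-0.1,[0,0,0],0],
    [0.2,[0,0,0],0],
    [0.5,[0,0,0],0],
    [1,[0,0,0],0],
    [1,[0,0,0],0],
    [1,[0,0,0],0],
    [1,[0,0,-10],0],
    [1,[0,0,-25],0],
    [1,[0,0,-30],0],
    [1,[0,0,-30],0],
    [1,[0,0,-20],0],
    [1,[0,0,0],0],
  ],
)

```text
time: 28.25
tool_pos: [602.8, 291.2, 150.7]
tcp_rot: [179.4, -0.2, 90.0]
ft_force: [0.7, -0.3, 1.1]
finger_gap: 85.6
grip_force: 0.0
```

Call:
play_rows(
  increments=[
    [1,[-15,-6,0],0],
    [1,[-35,-15,0],0],
    [1,[-37,-16,0],0],
    [1,[-37,-16,0],0],
    [1,[-37,-16,0],0],
    [1,[-37,-16,0],0],
    [1,[-37,-16,0],0],
    [1,[-37,-16,0],0],
    [1,[-37,-16,0],0],
    [1,[-37,-16,0],0],
    [1,[-37,-16,0],0],
    [1,[-37,-16,0],0],
  ],
)

```text
time: 29.25
tool_pos: [417.0, -131.4, 143.1]
tcp_rot: [180.0, 0.0, 90.0]
ft_force: [0.7, -0.2, -0.1]
finger_gap: 85.9
grip_force: 0.0
```

Call:
play_rows(
  increments=[
    [1,[-37,-16,0],0],
    [1,[-37,-16,0],0],
    [1,[-37,-16,0],0],
    [1,[-25,-10,0],0],
    [1,[-13,-5,0],0],
    [1,[0,0,0],0],
    [1,[0,0,0],0],
  ],
)

```text
time: 29.83
tool_pos: [354.6, -279.2, 142.8]
tcp_rot: [-180.0, -0.0, 89.8]
ft_force: [1.0, 0.4, 0.8]
finger_gap: 85.4
grip_force: 0.0
```

Run:
```python
from h import *
s=sense();print(s["tool_pos"],s["tcp_rot"])
q=snapshot("scene");p=snapshot("top")
cv2.imwrite("pics/s5.png",cv2.resize(np.vstack([q["color"][150:320,240:440],cv2.resize(p["color"][80:170,120:220],(200,180))])[:,:,::-1],(343,600)))
for n in("tub_orange_mid","tub_yellow_mid","teacup"):print(n,[(w(q,d["xyz"]).round(),d["p"]) for d in pinpoint(n,q)],[(w(p,d["xyz"]).round(),d["p"]) for d in pinpoint(n,p)])
```

```text
[ 354.61055232 -279.24496476  142.79655038] [-1.79999786e+02 -2.52477976e-02  8.98256814e+01]
tub_orange_mid [(array([ 247., -325.,   36.]), 0.85), (array([602., 289.,  34.]), 0.64), (array([465., 371.,  33.]), 0.62), (array([213., 316.,  31.]), 0.58)] [(array([212., 316.,  35.]), 0.96), (array([461., 372.,  32.]), 0.91), (array([599., 289.,  43.]), 0.65), (array([ 245., -322.,   35.]), 0.61)]
tub_yellow_mid [(array([ 355., -280.,   33.]), 0.76), (array([600., 288.,  37.]), 0.6)] [(array([ 356., -280.,   35.]), 0.74)]
teacup [(array([421., 183.,  -2.]), 0.76)] [(array([423., 182.,  -3.]), 0.68)]
```

View pics/s5.png

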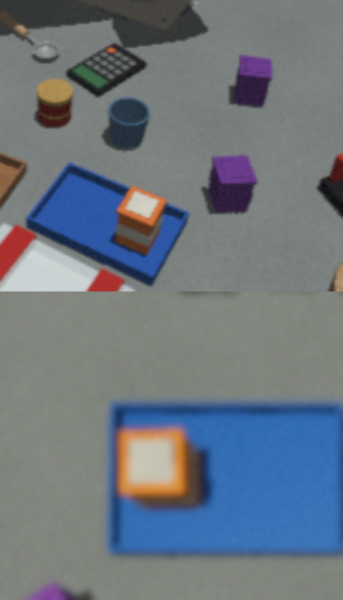

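The orange tub stands upright and square in the left half of the blue tray. The yellow tub comes next.

Call:
play_rows(
  increments=[
    [1,[0,1,20],0],
    [1,[0,0,30],0],
    [1,[0,0,30],0],
    [1,[0,0,22],0],
    [1,[0,0,12],0],
    [1,[0,0,6],0],
    [1,[0,0,0],0],
    [0.4,[0,0,0],0],
    [0,[0,0,0],0],
    [0,[0,0,0],0],
    [0,[0,0,0],0],
    [-0.3,[0,0,0],0],
  ],
  force=35,
)

```text
time: 31.23
tool_pos: [357.1, -279.9, 24.6]
tcp_rot: [179.9, 0.1, 90.0]
ft_force: [-1.4, 0.3, 4.5]
finger_gap: 53.2
grip_force: 35.4
```

Call:
play_rows(
  increments=[
    [-0.5,[0,0,0],0],
    [-0.5,[0,0,0],0],
    [-0.5,[0,0,0],0],
    [-0.5,[0,0,0],0],
    [-0.5,[0,0,0],0],
  ],
)

```text
time: 31.65
tool_pos: [357.0, -279.9, 24.6]
tcp_rot: [179.9, 0.1, 90.0]
ft_force: [-0.5, 1.1, 5.4]
finger_gap: 53.0
grip_force: 35.4
```

Call:
play_rows(
  increments=[
    [-0.5,[0,0,-6],0],
    [-0.5,[0,0,-12],0],
    [-0.5,[0,0,-20],0],
    [-0.5,[0,0,-30],0],
    [-0.5,[0,0,-30],0],
    [-0.5,[0,0,-20],0],
    [-0.5,[0,0,-10],0],
    [-0.5,[0,0,0],0],
    [-0.5,[0,0,0],0],
  ],
)

```text
time: 32.4
tool_pos: [356.1, -279.0, 150.7]
tcp_rot: [180.0, 0.0, 90.0]
ft_force: [0.5, -0.5, -1.6]
finger_gap: 53.2
grip_force: 36.8
```

Call:
play_rows(
  increments=[
    [-0.5,[6,3,0],0],
    [-0.5,[14,7,0],0],
    [-0.5,[22,11,0],0],
    [-0.5,[28,14,0],0],
    [-0.5,[30,16,0],0],
    [-0.5,[30,16,0],0],
    [-0.5,[30,16,0],0],
    [-0.5,[30,16,0],0],
    [-0.5,[30,16,0],0],
    [-0.5,[30,16,0],0],
    [-0.5,[30,16,0],0],
    [-0.5,[30,16,0],0],
  ],
)

```text
time: 33.4
tool_pos: [518.2, 33.2, 148.4]
tcp_rot: [-179.8, -0.0, 90.0]
ft_force: [0.3, -0.7, -1.8]
finger_gap: 53.1
grip_force: 36.8
```

Call:
play_rows(
  increments=[
    [-0.5,[30,16,0],0],
    [-0.5,[30,16,0],0],
    [-0.5,[30,16,0],0],
    [-0.5,[28,14,0],0],
    [-0.5,[22,9,0],0],
    [-0.5,[15,6,0],0],
    [-0.5,[8,3,0],0],
    [-0.5,[0,0,0],0],
    [-0.5,[0,0,0],0],
    [-0.5,[0,0,0],0],
  ],
)

```text
time: 34.23
tool_pos: [598.6, 192.9, 149.9]
tcp_rot: [-179.9, 0.0, 89.9]
ft_force: [-0.6, -0.0, -2.2]
finger_gap: 52.9
grip_force: 36.8
```

Call:
play_rows(
  increments=[
    [-0.5,[0,0,8],0],
    [-0.5,[0,0,18],0],
    [-0.5,[0,0,24],0],
    [-0.5,[0,0,24],0],
    [-0.5,[0,0,18],0],
    [-0.5,[0,0,12],0],
    [-0.5,[0,0,6],0],
    [-0.5,[0,0,4],0],
    [-0.5,[0,0,0],0],
    [-0.5,[0,0,0],0],
    [-0.5,[0,0,0],0],
    [-0.5,[0,0,0],0],
  ],
)

```text
time: 35.23
tool_pos: [600.4, 194.1, 38.2]
tcp_rot: [179.9, -0.0, 90.0]
ft_force: [0.5, -0.5, -2.1]
finger_gap: 52.6
grip_force: 36.8
```

Call:
play_rows(
  increments=[
    [-0.5,[0,0,2],0],
    [-0.5,[0,0,2],0],
    [-0.5,[0,0,1],0],
    [-0.5,[0,0,1],0],
    [-0.5,[0,0,0],0],
    [-0.5,[0,0,0],0],
    [-0.5,[0,0,0],0],
  ],
)

```text
time: 35.82
tool_pos: [599.3, 193.9, 30.8]
tcp_rot: [-180.0, 0.0, 90.0]
ft_force: [-0.4, 0.6, -2.2]
finger_gap: 52.8
grip_force: 36.8
```

Call:
play_rows(
  increments=[
    [-0.5,[0,0,1],0],
    [-0.5,[0,0,0],0],
    [-0.5,[0,0,0.5],0],
    [-0.5,[0,0,0],0],
    [-0.5,[0,0,0],0],
  ],
)

```text
time: 36.23
tool_pos: [599.4, 193.9, 29.3]
tcp_rot: [-180.0, -0.0, 90.0]
ft_force: [-0.8, -0.4, -1.7]
finger_gap: 53.1
grip_force: 36.8
```

Call:
play_rows(
  increments=[
    [-0.5,[0,0,0.5],0],
    [-0.5,[0,0,0],0],
    [-0.5,[0,0,0.5],0],
    [-0.5,[0,0,0],0],
    [-0.5,[0,0,0],0],
  ],
)

```text
time: 36.65
tool_pos: [599.5, 194.0, 28.7]
tcp_rot: [180.0, -0.0, 90.0]
ft_force: [-1.4, 0.8, 3.0]
finger_gap: 52.9
grip_force: 36.4
```

Call:
play_rows(
  increments=[
    [-0.1,[0,0,0],0],
    [0.2,[0,0,0],0],
    [0.5,[0,0,0],0],
    [1,[0,0,0],0],
    [1,[0,0,0],0],
    [1,[0,0,0],0],
    [1,[0,0,-10],0],
    [1,[0,0,-25],0],
    [1,[0,0,-30],0],
    [1,[0,0,-30],0],
    [1,[0,0,-20],0],
    [1,[0,0,0],0],
  ],
)

```text
time: 37.65
tool_pos: [602.9, 194.7, 150.9]
tcp_rot: [179.4, -0.1, 90.0]
ft_force: [0.6, -0.4, 0.2]
finger_gap: 85.3
grip_force: 0.0
```

Call:
play_rows(
  increments=[
    [1,[-14,-16,0],0],
    [1,[-27,-30,0],0],
    [1,[-27,-30,0],0],
    [1,[-27,-30,0],0],
    [1,[-25,-28,0],0],
    [1,[-14,-16,0],0],
    [1,[-7,-8,0],0],
    [1,[0,0,0],0],
    [1,[0,0,0],0],
  ],
)

```text
time: 38.4
tool_pos: [441.4, 52.8, 143.7]
tcp_rot: [179.9, -0.0, 89.9]
ft_force: [0.5, -0.1, 0.1]
finger_gap: 85.3
grip_force: 0.0
```

Run:
```python
from h import *
s=sense();print(s["tool_pos"],s["tcp_rot"])
q=snapshot("scene");p=snapshot("top")
cv2.imwrite("pics/s6.png",cv2.resize(q["color"][110:320,180:440][:,:,::-1],(740,598)))
for n in("tub_yellow_mid","tin_mid"):print(n,[(w(q,d["xyz"]).round(),d["p"]) for d in pinpoint(n,q)],[(w(p,d["xyz"]).round(),d["p"]) for d in pinpoint(n,p)])
```

```text
[441.42125954  52.79654181 143.71026725] [ 1.79931636e+02 -9.05898805e-03  8.98902433e+01]
tub_yellow_mid [(array([599., 195.,  37.]), 0.65)] [(array([598., 194.,  37.]), 0.54)]
tin_mid [(array([441.,  53.,  28.]), 0.76), (array([421., 185.,  -3.]), 0.33)] []
```

View pics/s6.png

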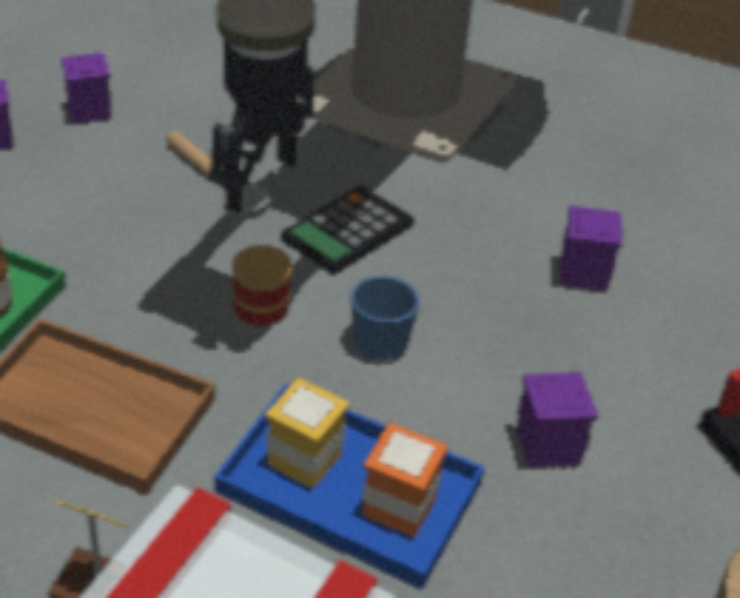

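Both tubs stand in the blue tray, at (305,430) and (403,478). The tin, directly under the gripper, is last.

Call:
play_rows(
  increments=[
    [1,[0,0,20],0],
    [1,[0,0,30],0],
    [1,[0,0,30],0],
    [1,[0,0,24],0],
    [1,[0,0,12],0],
    [1,[0,0,7],0],
    [1,[0,0,0],0],
    [0.4,[0,0,0],0],
    [0.2,[0,0,0],0],
    [0,[0,0,0],0],
    [0,[0,0,0],0],
    [-0.2,[0,0,0],0],
  ],
  force=40,
)

```text
time: 39.7
tool_pos: [442.8, 53.1, 22.0]
tcp_rot: [179.8, -0.0, 90.0]
ft_force: [-1.7, 0.7, 6.3]
finger_gap: 59.8
grip_force: 43.1
```

Call:
play_rows(
  increments=[
    [-0.4,[0,0,0],0],
    [-0.4,[0,0,0],0],
    [-0.4,[0,0,0],0],
    [-0.4,[0,0,0],0],
    [-0.4,[0,0,0],0],
  ],
)

```text
time: 40.12
tool_pos: [442.7, 53.1, 21.9]
tcp_rot: [179.8, -0.0, 90.0]
ft_force: [-0.0, 0.9, 6.3]
finger_gap: 59.6
grip_force: 43.1
```

Call:
play_rows(
  increments=[
    [-0.4,[0,0,-6],0],
    [-0.4,[0,0,-12],0],
    [-0.4,[0,0,-20],0],
    [-0.4,[0,0,-25],0],
    [-0.4,[0,0,-20],0],
    [-0.4,[0,0,-12],0],
    [-0.4,[0,0,-5],0],
    [-0.4,[0,0,0],0],
    [-0.4,[0,0,0],0],
  ],
)

```text
time: 40.87
tool_pos: [441.0, 53.0, 120.0]
tcp_rot: [-180.0, -0.0, 90.0]
ft_force: [-0.6, 0.1, -2.3]
finger_gap: 59.9
grip_force: 43.6
```

Call:
play_rows(
  increments=[
    [-0.4,[-2,6,0],0],
    [-0.4,[-5,15,0],0],
    [-0.4,[-7,23,0],0],
    [-0.4,[-8,27,0],0],
    [-0.4,[-9,28,0],0],
    [-0.4,[-9,28,0],0],
    [-0.4,[-8,27,0],0],
    [-0.4,[-7,23,0],0],
    [-0.4,[-5,16,0],0],
    [-0.4,[-3,9,0],0],
    [-0.4,[-1,4,0],0],
    [-0.4,[0,0,0],0],
  ],
)

```text
time: 41.87
tool_pos: [647.0, -11.6, 118.3]
tcp_rot: [-179.9, -0.0, 89.9]
ft_force: [-0.0, 0.2, -1.5]
finger_gap: 59.5
grip_force: 43.8
```

Call:
play_rows(
  increments=[
    [-0.4,[0,0,0],0],
    [-0.4,[0,0,0],0],
    [-0.4,[0,0,10],0],
    [-0.4,[0,0,20],0],
    [-0.4,[0,0,24],0],
    [-0.4,[0,0,18],0],
    [-0.4,[0,0,10],0],
    [-0.4,[0,0,6],0],
    [-0.4,[0,0,2],0],
    [-0.4,[0,0,0],0],
    [-0.4,[0,0,0],0],
    [-0.4,[0,0,0],0],
  ],
)

```text
time: 42.87
tool_pos: [648.4, -11.3, 31.9]
tcp_rot: [179.9, 0.0, 90.0]
ft_force: [-1.7, -0.5, -0.2]
finger_gap: 59.5
grip_force: 43.8
```

Call:
play_rows(
  increments=[
    [-0.4,[0,0,1],0],
    [-0.4,[0,0,0],0],
    [-0.4,[0,0,1],0],
    [-0.4,[0,0,0],0],
    [-0.4,[0,0,0],0],
    [-0.4,[0,0,0],0],
  ],
)

```text
time: 43.37
tool_pos: [647.1, -11.2, 28.2]
tcp_rot: [-180.0, -0.0, 90.0]
ft_force: [0.1, -0.1, -1.7]
finger_gap: 59.6
grip_force: 43.8
```

Call:
play_rows(
  increments=[
    [-0.4,[0,0,1],0],
    [-0.4,[0,0,0],0],
    [-0.4,[0,0,0],0],
  ],
)

```text
time: 43.62
tool_pos: [647.1, -11.2, 27.2]
tcp_rot: [-180.0, -0.0, 90.0]
ft_force: [0.5, 0.2, -2.3]
finger_gap: 60.1
grip_force: 43.8
```

Call:
play_rows(
  increments=[
    [-0.4,[0,0,0.8],0],
    [-0.4,[0,0,0],0],
    [-0.4,[0,0,0.4],0],
    [-0.4,[0,0,0],0],
    [-0.4,[0,0,0],0],
  ],
)

```text
time: 44.03
tool_pos: [647.2, -11.2, 26.1]
tcp_rot: [180.0, -0.0, 90.0]
ft_force: [0.6, 0.0, -2.4]
finger_gap: 59.8
grip_force: 43.9
```

Call:
play_rows(
  increments=[
    [-0.4,[0,0,0.5],0],
    [-0.4,[0,0,0],0],
    [-0.4,[0,0,0],0],
    [-0.4,[0,0,0],0],
  ],
)

```text
time: 44.37
tool_pos: [647.3, -11.2, 26.1]
tcp_rot: [180.0, 0.0, 90.0]
ft_force: [-4.6, 0.5, 5.1]
finger_gap: 60.0
grip_force: 44.1
```

Contact. Release, lift well clear and check.

Call:
play_rows(
  increments=[
    [-0.1,[0,0,0],0],
    [0.2,[0,0,0],0],
    [0.5,[0,0,0],0],
    [1,[0,0,0],0],
    [1,[0,0,0],0],
    [1,[0,0,0],0],
    [1,[0,0,-10],0],
    [1,[0,0,-25],0],
    [1,[0,0,-30],0],
    [1,[0,0,-30],0],
    [1,[0,0,-20],0],
    [1,[0,0,0],0],
  ],
)

```text
time: 45.37
tool_pos: [650.9, -11.5, 148.3]
tcp_rot: [179.4, 0.1, 90.0]
ft_force: [1.0, -0.7, 0.8]
finger_gap: 85.4
grip_force: 0.0
```

Call:
play_rows(
  increments=[
    [1,[0,-20,-10],0],
    [1,[0,-30,-10],0],
    [1,[0,-30,-10],0],
    [1,[0,-30,-10],0],
    [1,[0,-30,0],0],
    [1,[0,-20,0],0],
    [1,[0,-10,0],0],
    [1,[0,0,0],0],
    [1,[0,0,0],0],
    [1,[0,0,0],0],
  ],
)

```text
time: 46.2
tool_pos: [477.9, -11.1, 180.9]
tcp_rot: [179.9, 0.0, 90.0]
ft_force: [-0.2, -0.0, -0.2]
finger_gap: 85.4
grip_force: 0.0
```

Run:
```python
from h import *
s=sense();print(s["time"],s["tool_pos"])
q=snapshot("scene");p=snapshot("top")
cv2.imwrite("pics/s7.png",cv2.resize(q["color"][110:330,90:400][:,:,::-1],(800,568)))
for n in"jar_red_mid jar_white_mid tub_yellow_mid tin_mid teacup tray_wood".split():print(n,[(w(q,d["xyz"]).round().tolist(),round(d["p"],2)) for d in pinpoint(n,q)[:2]],[(w(p,d["xyz"]).round().tolist(),round(d["p"],2)) for d in pinpoint(n,p)[:2]])
```

```text
46.2 [477.85935969 -11.08717661 180.91794383]
jar_red_mid [([593.0, -185.0, 47.0], 0.71)] [([594.0, -189.0, 41.0], 0.64)]
jar_white_mid [([595.0, -278.0, 44.0], 0.66)] [([592.0, -283.0, 44.0], 0.86)]
tub_yellow_mid [([600.0, 193.0, 38.0], 0.69)] [([599.0, 193.0, 37.0], 0.67)]
tin_mid [([650.0, -12.0, 32.0], 0.84)] []
teacup [([419.0, 183.0, -7.0], 0.9), ([596.0, -278.0, 43.0], 0.5)] [([423.0, 184.0, -2.0], 0.72)]
tray_wood [([650.0, -8.0, -0.0], 0.91)] []
```

View pics/s7.png

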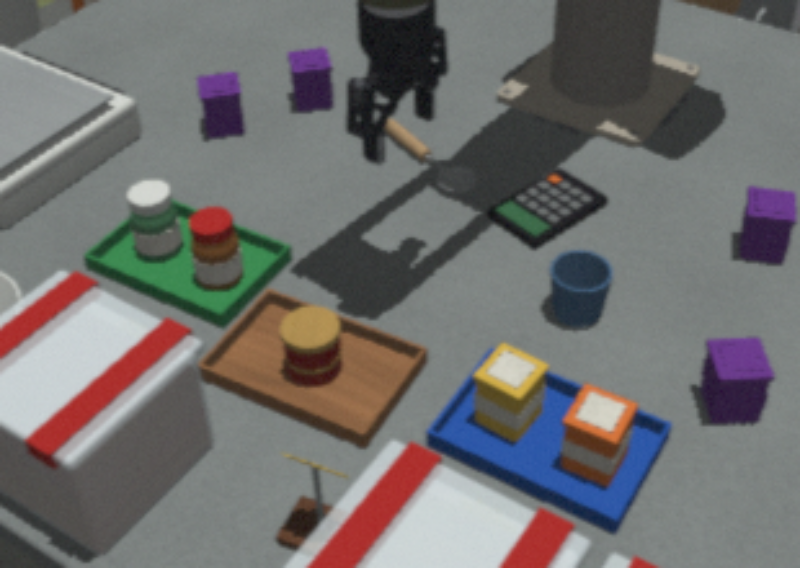

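All five goods stand upright in their trays: jars at (155,220) and (215,248), tin at (311,345), tubs at (510,390) and (598,435). The teacup at (580,290) has not moved.

```bash
python3 -c "
from bench import *
print(hand_in())"
```

```text
the job is handed in; nothing more can be done
None
```

The job is done and handed in at about 46 s: both jars are in the green tray, both tubs in the blue tray and the tin in the wooden tray, all standing upright, with the teacup and the purple look-alikes left where they were.

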